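Load cover plates on the stud fixture and set the straightedge

TASK

Set up the bench for a flange check: first take the grey protective cap off the fixture's three studs and stand it in the black tray, then slide every aluminium cover plate that is on the bench fully down over the three studs, one upon another, each turned so that its holes match. Finally lay the steel straightedge flat on the bench, flush along the fixture base's long far face (the one on the lone stud's side) and about centred on it, let go of everything and leave the other instruments alone.

Things in the scene. Friction and masses are not known exactly. Their poses are not given: they have to be found in the camera images.
- fixture: fixture fixed to the bench: dark steel base 100 (x) by 130 (y) by 18 mm high, on it a pad 84 x 54 x 6 mm with three steel studs, 9 mm thick, 44 mm tall (top 10 mm tapered to 3 mm), at (x, y) = (-28, -15), (-28, 15), (28, 0) mm (the lone stud). Origin: centre of the base underside, on the bench; x points away from the robot within 20 deg. The straightedge goes against the face at x = +50 mm
- pad (a point): centre of the pad's top, 24 mm above the bench, midway along the fixture; a plate's underside centre comes here (or 10 mm higher for each plate beneath it)
- lone_stud (a point): foot of the lone stud on the pad, 28 mm along the fixture's +x from pad
- cap: loose grey plastic cap, an upside-down box 80 (x) by 50 (y) by 52 mm high, walls 3 mm, open below, 0.06 kg. At the start it covers the studs, standing on the pad with its x along the fixture's x within 2 deg. Origin: centre of its underside (open end), z up
- straightedge: loose steel straightedge: flat bar 160 mm long (y), 30 mm wide (x), 10 mm thick, with a dark wooden grip block 40 mm long (y), 20 mm wide (x), 30 mm high on the middle of its top (10 to 40 mm above the bench). About 0.35 kg. Origin: centre of its underside; either long edge may go against the fixture
- tray_in (a point): centre of the inner floor (4 mm above the bench) of the fixed black plastic tray, 110 mm (its x) by 140 mm (its y) by 25 mm high outside, walls 4 mm; this frame has the tray's axes (the tray is turned up to 12 degrees)
- micrometer_case: bystander: black micrometer case, 112 x 170 mm, 90 mm high at its lid; origin centre of its underside; must stay put
- gauge_block_set: bystander: wooden case of gauge blocks, 140 x 220 x 41 mm; origin centre of its underside; must stay put
- plate0: loose aluminium cover plate, 84 (x) by 54 (y) by 10 mm thick, about 0.13 kg, lying flat; three 12 mm through holes at (x, y) = (-28, -15), (-28, 15), (28, 0) mm (the lone hole), and an 18 mm bore near the middle that stays empty. Origin: centre of its underside, z up. May be absent
- plate0_lone (a point): centre of the lone hole of plate0, on the plate's underside, 28 mm along its +x from its origin
- plate1: loose aluminium cover plate, 84 (x) by 54 (y) by 10 mm thick, about 0.13 kg, lying flat; three 12 mm through holes at (x, y) = (-28, -15), (-28, 15), (28, 0) mm (the lone hole), and an 18 mm bore near the middle that stays empty. Origin: centre of its underside, z up. May be absent
- plate1_lone (a point): centre of the lone hole of plate1, on the plate's underside, 28 mm along its +x from its origin
- plate2: loose aluminium cover plate, 84 (x) by 54 (y) by 10 mm thick, about 0.13 kg, lying flat; three 12 mm through holes at (x, y) = (-28, -15), (-28, 15), (28, 0) mm (the lone hole), and an 18 mm bore near the middle that stays empty. Origin: centre of its underside, z up. May be absent
- plate2_lone (a point): centre of the lone hole of plate2, on the plate's underside, 28 mm along its +x from its origin
There are look-alikes about, which are no part of the job. Of the things like the straightedge, leave any that is pink or red; of the rest the smaller one is meant.

How it is judged:
On the way, in this order (a step that is already met when the one before it is completed fails the run):
1. the cap is off the studs and stands in the tray (horizontal distance between cap and tray_in below 0.04 m and height (world z) of cap below 0.012 m and linear speed of cap below 0.03 m/s and angle between cap's own z axis and vertical below 0.1 rad), for 0.2 s.
2. every plate present is fully down on the studs (horizontal distance between each of plate0, plate1, plate2 and pad below 0.004 m and horizontal distance between each of plate0_lone, plate1_lone, plate2_lone and lone_stud below 0.005 m and height (world z) of each of plate0, plate1, plate2 below 0.047 m and angle between each of plate0, plate1, plate2's own z axis and vertical below 0.06 rad and linear speed of each of plate0, plate1, plate2 below 0.03 m/s), for 0.2 s.
3. the straightedge lies flush along the fixture's far face (x of straightedge in the frame of fixture between 0.06 and 0.0675 m and y of straightedge in the frame of fixture between -0.03 and 0.03 m and angle between the y axis of straightedge and the y axis of fixture, either way round below 0.03 rad and angle between straightedge's own z axis and vertical below 0.04 rad and height (world z) of straightedge below 0.004 m and linear speed of straightedge below 0.02 m/s), for 0.2 s.
At the end, for the whole second after the job is handed in: Cap upright in the tray (40 mm from its centre, underside below 12 mm). Each plate present on the studs: within 4 mm of the pad's centre, lone hole within 5 mm of its stud, flat, underside below 47 mm. Straightedge flat, within 2.5 mm and 0.03 rad of the +x face, centred within 30 mm. All at rest (all of step 1 and all of step 2 and all of step 3); the robot touches nothing.
It fails at once if the micrometer case is moved more than 25 mm (distance of micrometer_case from where it was at the start of the episode above 0.025 m).
It fails at once if the gauge block set is moved more than 25 mm (distance of gauge_block_set from where it was at the start of the episode above 0.025 m).
Of plate0, plate1, plate2 only 2 to 3 are there at a start; the rules pass over those that are not, and their reading is None.
At some moment in a run one of plate0, plate1, plate2, straightedge may be knocked a few centimetres aside while the robot is not near it.
It also fails if it takes over 192 s, if anything falls off the work surface, if the arm or the gripper's body presses on something with over 40 N, if the wrist force passes 120 N, or if a joint passes its speed limit or range.

ROBOT

A 6-joint arm with a two-finger parallel gripper is mounted at the origin on the work surface. World frame = base frame: x ahead of the robot, y to its left, z up, the work surface at z = 0. Lengths are in m, angles in rad, forces in N, time in s.
With the tool pointing down it reaches from about 0.325 to 0.85 m from the base axis. Payload 15.5 kg.
Tool frame: the origin (TCP) lies midway between the tips of the shut fingers; the grasp point (between the pads) lies 19 mm behind it (env.grip_point_offset is the distance from the TCP to the grasp point, in m); z points along the fingers, y is the line along which they close (so a half turn about z gives the same grasp; the last joint's range is limited). The gripper opens to 91 mm and grips with 3 to 60 N. Pads are 32 mm wide; open, the fingers measure 118 mm over their backs; the gripper's body (76 mm by 178 mm) begins 60 mm behind the grasp point.
Start: joints at [-1.327, 0.494, 1.345, -0, 1.302, -0.096], TCP at [0.208, -0.589, 0.214] pointing down, gripper open.
Joint ranges: [-2.91, 2.91], [-0.82, 2.16], [0.22, 2.67], [-1.22, 4.37], [0.12, 2.79], [-3.08, 3.08]. Speed limits (rad/s): [1.89, 1.89, 2.57, 3.01, 3.01, 3.01].

INTERFACE

Orientations are given as a rotation vector (axis times angle).
In Python, from cell import telemetry, cams, workorder, env gives the robot as it stands.
- The arm moves only by the tool drive_tool, never from a script. Its argument "deltas" is a list of rows, each a list of 5 numbers: the shift along the tool's x, y, z in m, then the turn about the tool's z in rad, then the finger opening in m, from 0 to 0.0912. In form: [[tx, ty, tz, spin, grip], ...]. A call has 1 to 8 rows; each row is the pose to reach, as a shift and turn from the pose commanded when the call began, along the tool's axes at that moment; what a row does not reach only later rows make up. A row lasts 1/10 s, in which the tool goes at most 50 mm and 8.59 degrees, less where a joint would pass 70% of its speed; a pose out of reach is approached as far as the arm can. A call with a gripper value outside its range is refused whole. The fingers move at their own pace and stop on an object; "force" is the grip in N (left out, the last holds). Time passes only in rows, so rows that repeat a pose let the fingers close. It gives the time, the measured TCP pose, the force, the opening and the grip force at its end, in the units of the state.
- telemetry.observe(): the state, without advancing time (a new reading comes with each control period).
- cams.capture(name): name is "side" or "top"; returns a dict with "pixels" (420x560x3 uint8, blue, green, red), "camera_matrix" (3x3 intrinsics, pixels), "T" (4x4, takes a point from camera to world coordinates). Camera axes: x right, y down, z forward; pixel columns grow to the right and rows downward; lengths in m; the calibration is good to about 2 mm. A picture is of the moment at which its call begins. There is no depth.
- workorder.close_job(): hands the job in; it is judged then, once.
The state is a dict: "time": time; "q": joint angles; "joint_vel": joint speeds; "joint_torque": joint torques, N m; "ee_pos": TCP position; "ee_rot": TCP orientation; "wrist_force": force on the tool from outside, world axes, zero at the start; "wrist_torque": the same for the moment, N m; "opening": finger opening in m; "grip_force": force on a finger pad.
Only numpy, scipy, OpenCV 4.12 (cv2) and the standard library are available. Lean on these libraries where they do the work, as an engineer would, in place of code of your own. Each camera call takes 0.05 s, during which the arm holds its last target. There are 200 camera calls.

## Working session

There is one attempt and no reset: what is moved stays moved. The work goes in short steps, Python scripts to look and compute and a tool call to move; the robot and the scene stay as the last step left them, time stands still between calls to the robot, and variables do not carry over. Pictures are saved under pics/ and viewed, at most 14 in all, crops included, and the job is handed in when it is done.

Besides the shell and the picture viewer there is one more tool, called after ">>>" in YAML: its name, and indented under it one key for each argument. drive_tool: Moves the arm, as the interface text tells. Its arguments: {"type":"object","properties":{"deltas":{"type":"array","items":{"type":"array","items":{"type":"number"}}},"force":{"type":"number"}},"required":["deltas"]}

```bash
mkdir -p pics; cat > h.py <<'E'
import numpy as np, cv2
from cell import telemetry, cams, workorder, env
def cap(n,f=None):
    c=cams.capture(n)
    if f: cv2.imwrite('pics/'+f,c['pixels'])
    return c
def ray(c,uv,z):
    K,T=np.array(c['camera_matrix']),np.array(c['T'])
    uv=np.atleast_2d(uv).astype(float)
    d=np.c_[uv,np.ones(len(uv))]@np.linalg.inv(K).T@T[:3,:3].T
    o=T[:3,3]; s=(z-o[2])/d[:,2]
    return o+d*s[:,None]
def proj(c,p):
    K,T=np.array(c['camera_matrix']),np.array(c['T'])
    p=(np.atleast_2d(p)-T[:3,3])@T[:3,:3]@K.T
    return p[:,:2]/p[:,2:]
E
python3 - <<'E'
from h import *
for n in('top','side'):
    c=cap(n,n+'0.png'); print(n,np.round(c['T'],3).tolist(),np.round(c['camera_matrix'],1).tolist())
s=telemetry.observe(); print(s)
E
```

```text
top [[-0.004, -0.988, 0.155, 0.294], [-1.0, 0.002, -0.017, -0.043], [0.016, -0.155, -0.988, 1.553], [0.0, 0.0, 0.0, 1.0]] [[519.8, 0.0, 281.1], [0.0, 519.8, 213.3], [0.0, 0.0, 1.0]]
side [[0.987, -0.083, 0.136, 0.263], [-0.159, -0.591, 0.791, -1.359], [0.015, -0.802, -0.597, 1.04], [0.0, 0.0, 0.0, 1.0]] [[529.2, 0.0, 286.9], [0.0, 529.2, 205.1], [0.0, 0.0, 1.0]]
{'time': 0.1, 'q': array([-1.32649485e+00,  4.94117503e-01,  1.34608421e+00, -1.68769707e-05,
        1.30251521e+00, -9.55260347e-02]), 'joint_vel': array([-7.89929471e-05, -1.04792632e-04, -2.46132075e-03, -1.93357933e-04,
       -9.69294425e-04,  7.34189422e-04]), 'joint_torque': array([ 3.54210737e-03, -8.80235553e+01, -3.82543731e+01,  7.10483361e-02,
        4.83187067e-02, -1.77258443e-05]), 'ee_pos': array([ 0.20822317, -0.58891542,  0.21339501]), 'ee_rot': array([-3.09524668e+00, -5.31052546e-01,  1.56678413e-04]), 'wrist_force': array([ 0.8906919 ,  0.08272841, -0.24504206]), 'wrist_torque': array([-0.03513463, -0.0250701 ,  0.05523928]), 'grip_force': 0.0, 'opening': 0.09129028785723518}
```

View pics/top0.png

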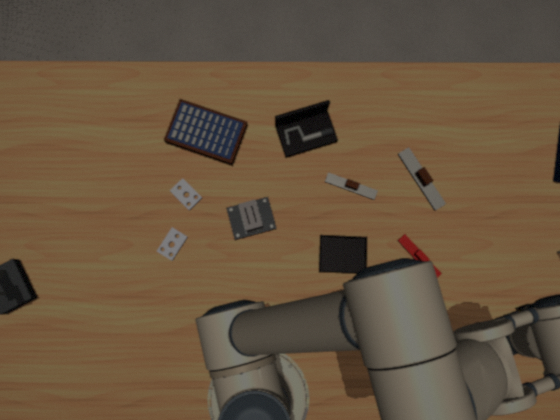

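View pics/side0.png

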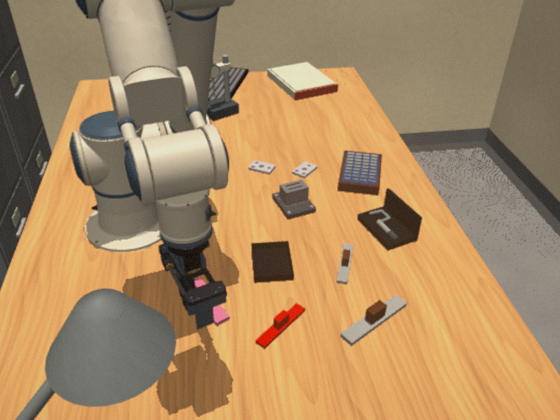

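Straightedge candidates in the top view: small grey (350,186), large grey (421,179), red (418,256), and a pink one under the gripper (side view 215,313). I choose the small grey one. Plates are at (186,194) and (172,244), the capped fixture at (251,217) and the tray at (343,254). Next is a close crop to check this.

```bash
python3 - <<'E'
from h import *
im=cv2.imread('pics/top0.png')[165:275,145:385]
cv2.imwrite('pics/crop0.png',cv2.resize(im,None,fx=3.3,fy=3.3,interpolation=cv2.INTER_CUBIC))
E
```

```text
(no output)
```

View pics/crop0.png

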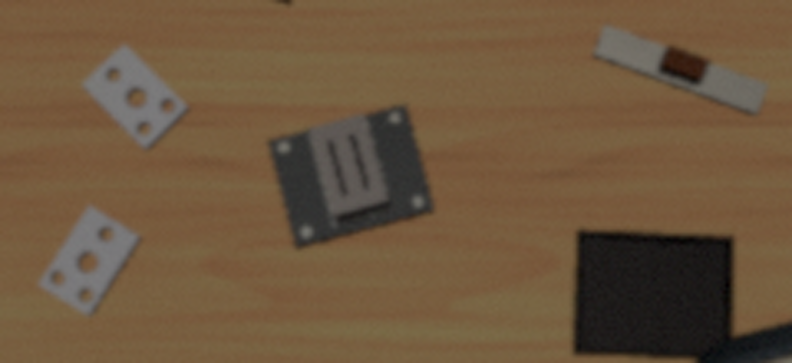

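The crop shows two plates with clear lone holes, at (112,74) for plate A and (106,233) for plate B. It also shows the capped fixture and the small straightedge with its grip at (683,64). Now I measure them.

```bash
cat >> h.py <<'E'
F=6
def rect(c,box,fn,z,close=0):
    """largest blob of mask fn(hsv,bgr) within box(u0,v0,u1,v1) -> world corners' minAreaRect at height z"""
    u0,v0,u1,v1=box
    im=cv2.resize(c['pixels'][v0:v1,u0:u1],None,fx=F,fy=F,interpolation=cv2.INTER_CUBIC)
    m=fn(cv2.cvtColor(im,cv2.COLOR_BGR2HSV).astype(int),im.astype(int)).astype(np.uint8)
    if close: m=cv2.morphologyEx(m,cv2.MORPH_CLOSE,np.ones((close,close)))
    m=cv2.morphologyEx(m,cv2.MORPH_OPEN,np.ones((5,5)))
    k=max(cv2.findContours(m,cv2.RETR_EXTERNAL,cv2.CHAIN_APPROX_NONE)[0],key=cv2.contourArea)[:,0]
    uv=(k+.5)/F-.5+[u0,v0]
    w=ray(c,uv,z)[:,:2]
    r=cv2.minAreaRect((w*1000).astype(np.float32))
    b=cv2.boxPoints(r); e1,e2=b[1]-b[0],b[2]-b[1]
    L=e1 if np.hypot(*e1)>np.hypot(*e2) else e2
    return np.array(r[0])/1000, np.sort(r[1])[::-1], np.arctan2(L[1],L[0])
E
python3 - <<'E'
from h import *
c=cap('top')
g=lambda n,*a,**k:print(n,*[np.round(x,4) for x in rect(c,*a,**k)])
lt=lambda h,b:(h[...,1]<60)&(h[...,2]>95)
print(c['pixels'][194,190],c['pixels'][217,232],c['pixels'][225,247],c['pixels'][254,343],c['pixels'][182,335],c['pixels'][184,352],c['pixels'][200,210])
g('pA',(165,172,208,215),lt,.010,close=31)
g('pB',(150,222,195,268),lt,.010,close=31)
g('se',(318,165,385,205),lambda h,b:(h[...,1]<70)&(h[...,2]>80)|(b[...,2]<75),.010,close=9)
g('base',(222,190,282,245),lambda h,b:(h[...,1]<75),.018,close=25)
g('cap',(222,190,282,245),lambda h,b:(h[...,1]<75)&(h[...,2]>75),.076,close=31)
g('tray',(312,225,375,280),lambda h,b:b.max(-1)<60,.025,close=9)
g('grip',(335,170,370,200),lambda h,b:(h[...,1]>110)&(b[...,2]<80),.04)
E
```

```text
[118 118 121] [47 48 47] [84 89 93] [24 27 30] [104 112 116] [13 27 55] [ 60  89 121]
pA [0.5961 0.2196] [85.9835 56.1537] 0.7891
pB [0.4457 0.2566] [85.2261 56.3105] -0.5523
se [ 0.6208 -0.2812] [160.2334  32.7936] 1.2085
base [0.5224 0.0216] [127.3366 101.5448] -1.305
cap [0.5224 0.0227] [79.2262 56.4586] 0.2695
tray [ 0.4021 -0.2615] [164.1529 128.0456] 1.5234
grip [ 0.6192 -0.2798] [36.3496 21.9763] 1.2014
```

```bash
cat >> h.py <<'E'
from scipy.spatial.transform import Rotation as Rn
def go(x,y,z,psi):
    """print delta to put TCP at x,y,z with tool x at world yaw psi (z down)"""
    s=telemetry.observe(); R=Rn.from_rotvec(s['ee_rot']).as_matrix()
    d=R.T@(np.array([x,y,z])-s['ee_pos'])
    cur=np.arctan2(R[1,0],R[0,0]); sp=-((psi-cur+np.pi)%(2*np.pi)-np.pi)
    print('delta',np.round(d,4),'spin',round(sp,4),'| at',np.round(s['ee_pos'],4),'yaw',round(cur,4),'F',np.round(s['wrist_force'],1),'t',round(s['time'],1),'open',round(s['opening'],4),'q6',round(s['q'][5],2))
E
python3 -c "
from h import *
go(.522,.022,.16,.267)"
```

```text
delta [ 0.4994 -0.4715  0.0539] spin 0.0728 | at [ 0.2083 -0.589   0.2135] yaw 0.3398 F [0.5 0.2 0.2] t 0.1 open 0.0911 q6 -0.1
```

>>> drive_tool:
  deltas:
    - [0.4994,-0.4715,0.03,0.0728,0.0912]
    - [0.4994,-0.4715,0.03,0.0728,0.0912]
    - [0.4994,-0.4715,0.03,0.0728,0.0912]
    - [0.4994,-0.4715,0.03,0.0728,0.0912]
    - [0.4994,-0.4715,0.03,0.0728,0.0912]
    - [0.4994,-0.4715,0.03,0.0728,0.0912]
    - [0.4994,-0.4715,0.03,0.0728,0.0912]
    - [0.4994,-0.4715,0.03,0.0728,0.0912]

```text
time: 0.95
ee_pos: [0.3913, -0.2319, 0.1964]
ee_rot: [3.114, 0.417, 0.0]
wrist_force: [0.5, -0.5, -0.4]
opening: 0.0912
grip_force: 0.0
```

```bash
python3 -c "
from h import *
go(.522,.022,.16,.267)"
```

```text
delta [ 0.193  -0.2105  0.0364] spin -0.0004 | at [ 0.3913 -0.2319  0.1964] yaw 0.2666 F [ 0.5 -0.5 -0.4] t 0.9 open 0.0912 q6 0.64
```

>>> drive_tool:
  deltas:
    - [0.193,-0.2105,0.03,0,0.0912]
    - [0.193,-0.2105,0.03,0,0.0912]
    - [0.193,-0.2105,0.03,0,0.0912]
    - [0.193,-0.2105,0.03,0,0.0912]
    - [0.193,-0.2105,0.03,0,0.0912]
    - [0.193,-0.2105,0.03,0,0.0912]
    - [0.193,-0.2105,0.03,0,0.0912]
    - [0.193,-0.2105,0.03,0,0.0912]

```text
time: 1.75
ee_pos: [0.5213, 0.0208, 0.1661]
ee_rot: [-3.113, -0.421, 0.001]
wrist_force: [0.3, 0.1, -0.2]
opening: 0.0911
grip_force: 0.0
```

```bash
python3 - <<'E'
from h import *
go(.522,.022,.04,.267)
c=cap('top','top1.png'); d=cap('side','side1.png')
cv2.imwrite('pics/b1.png',np.hstack([c['pixels'][:, 100:500],d['pixels'][:, 80:480]]))
print('tray',rect(c,(310,225,378,285),lambda h,b:b.max(-1)<60,.025,close=9))
E
```

```text
delta [ 0.0011 -0.0009  0.1261] spin 0.0019 | at [0.5213 0.0208 0.1661] yaw 0.2689 F [ 0.3  0.1 -0.2] t 1.8 open 0.0911 q6 1.23
tray (array([ 0.41185037, -0.2495954 ]), array([139.36291504, 109.7305069 ]), np.float32(1.5228597))
```

View pics/b1.png

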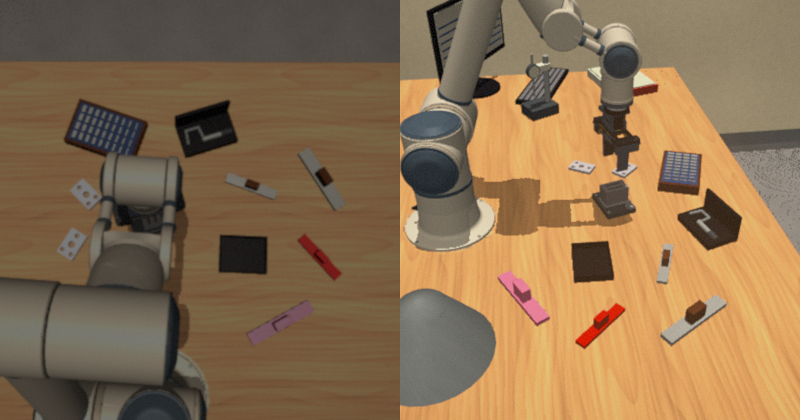

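The hand is over the cap and the whole bench is visible: only two plates and one small grey straightedge. The tray measures cleanly. Next I lower the gripper and grip the cap.

>>> drive_tool:
  deltas:
    - [0.001,-0.001,0.05,0.002,0.0912]
    - [0.001,-0.001,0.09,0.002,0.0912]
    - [0.001,-0.001,0.126,0.002,0.0912]
    - [0.001,-0.001,0.126,0.002,0.0912]
    - [0.001,-0.001,0.126,0.002,0.04]
    - [0.001,-0.001,0.126,0.002,0.04]
    - [0.001,-0.001,0.126,0.002,0.04]
    - [0.001,-0.001,0.126,0.002,0.04]
  force: 12

```text
time: 2.65
ee_pos: [0.5229, 0.0213, 0.0418]
ee_rot: [3.114, 0.415, 0.003]
wrist_force: [-0.4, 0.5, 0.3]
opening: 0.062
grip_force: 0.0
```

```bash
python3 -c "
from h import *
go(.522,.022,.14,.267)"
```

```text
delta [-0.0005 -0.0008 -0.0982] spin -0.002 | at [0.5229 0.0213 0.0418] yaw 0.265 F [-0.4  0.5  0.3] t 2.6 open 0.062 q6 1.23
```

>>> drive_tool:
  deltas:
    - [0,0,0,0,0.04]
    - [0,0,0,0,0.04]
    - [0,0,0,0,0.04]
    - [0,0,0,0,0.04]
    - [0,0,-0.03,0,0.04]
    - [0,0,-0.07,0,0.04]
    - [0,0,-0.11,0,0.04]
    - [0,0,-0.11,0,0.04]

```text
time: 3.45
ee_pos: [0.5247, 0.0213, 0.1552]
ee_rot: [3.112, 0.415, 0.012]
wrist_force: [0.3, -1.1, -1.3]
opening: 0.0498
grip_force: 12.0
```

```bash
python3 -c "
from h import *
go(.412,-.2496,.14,-.048)"
```

```text
delta [-0.1799  0.2319  0.0145] spin 0.3132 | at [0.5247 0.0213 0.1552] yaw 0.2652 F [ 0.3 -1.1 -1.3] t 3.5 open 0.0498 q6 1.23
```

>>> drive_tool:
  deltas:
    - [-0.18,0.232,0,0.313,0.04]
    - [-0.18,0.232,0,0.313,0.04]
    - [-0.18,0.232,0,0.313,0.04]
    - [-0.18,0.232,0,0.313,0.04]
    - [-0.18,0.232,0,0.313,0.04]
    - [-0.18,0.232,0,0.313,0.04]
    - [-0.18,0.232,0,0.313,0.04]
    - [-0.18,0.232,0,0.313,0.04]

```text
time: 4.25
ee_pos: [0.4086, -0.2502, 0.1502]
ee_rot: [-3.14, 0.079, 0.001]
wrist_force: [-0.3, -0.0, -0.1]
opening: 0.0501
grip_force: 12.0
```

```bash
python3 -c "
from h import *
go(.412,-.2496,.024,-.048)"
```

```text
delta [ 0.0034 -0.0007  0.1262] spin -0.0024 | at [ 0.4086 -0.2502  0.1502] yaw -0.0504 F [-0.3 -0.  -0.1] t 4.2 open 0.0501 q6 0.95
```

>>> drive_tool:
  deltas:
    - [0.003,-0.001,0.04,0,0.04]
    - [0.003,-0.001,0.08,0,0.04]
    - [0.003,-0.001,0.11,0,0.04]
    - [0.003,-0.001,0.12,0,0.04]
    - [0.003,-0.001,0.123,0,0.04]
    - [0.003,-0.001,0.126,0,0.04]
    - [0.003,-0.001,0.126,0,0.04]
    - [0.003,-0.001,0.126,0,0.04]

```text
time: 5.05
ee_pos: [0.4128, -0.2491, 0.0254]
ee_rot: [3.14, -0.075, 0.002]
wrist_force: [0.1, -1.0, -1.0]
opening: 0.0501
grip_force: 12.0
```

```bash
python3 -c "
from h import *
go(.412,-.2496,.021,-.048)"
```

```text
delta [-0.0008  0.0005  0.0044] spin 0.0001 | at [ 0.4128 -0.2491  0.0254] yaw -0.0479 F [ 0.1 -1.  -1. ] t 5.0 open 0.0501 q6 0.95
```

>>> drive_tool:
  deltas:
    - [0,0,0.003,0,0.04]
    - [0,0,0.005,0,0.04]
    - [0,0,0.005,0,0.04]
    - [0,0,0.005,0,0.075]
    - [0,0,0.005,0,0.075]
    - [0,0,0.005,0,0.075]
    - [0,0,0.005,0,0.075]
    - [0,0,0.005,0,0.075]

```text
time: 5.85
ee_pos: [0.4122, -0.2488, 0.0194]
ee_rot: [-3.141, 0.076, 0.0]
wrist_force: [0.0, 1.1, 0.9]
opening: 0.0752
grip_force: 0.0
```

>>> drive_tool:
  deltas:
    - [0,0,-0.03,0,0.075]
    - [0,0,-0.07,0,0.075]
    - [0,0,-0.11,0,0.075]
    - [0,0,-0.15,0,0.0912]
    - [0,0,-0.15,0,0.0912]
    - [0,0,-0.15,0,0.0912]
    - [0,0,-0.15,0,0.0912]

```text
time: 6.55
ee_pos: [0.4117, -0.2484, 0.1686]
ee_rot: [-3.14, 0.075, 0.002]
wrist_force: [-0.7, -0.3, 0.4]
opening: 0.0912
grip_force: 0.0
```

```bash
python3 - <<'E'
from h import *
c=cap('top','top2.png'); d=cap('side','side2.png')
f=lambda im,s:cv2.resize(im,None,fx=s,fy=s,interpolation=cv2.INTER_CUBIC)
cv2.imwrite('pics/b2.png',np.hstack([f(c['pixels'][170:270,150:250],4),f(c['pixels'][180:280,210:310],4)]))
cv2.imwrite('pics/b2s.png',f(d['pixels'][140:300,230:390],3.6))
go(.5961,.2196,.15,.789)
lt=lambda h,b:(h[...,1]<60)&(h[...,2]>95)
g=lambda n,*a,**k:print(n,*[np.round(x,4) for x in rect(c,*a,**k)])
g('pA',(165,172,208,215),lt,.010,close=31)
g('pB',(150,222,195,268),lt,.010,close=31)
g('base',(222,190,282,245),lambda h,b:(h[...,1]<75),.018,close=25)
E
```

```text
delta [ 0.1618 -0.4762  0.0187] spin -0.837 | at [ 0.4117 -0.2484  0.1684] yaw -0.048 F [-0.9 -0.   0.6] t 6.7 open 0.0912 q6 0.95
pA [0.5965 0.2197] [85.8395 55.8816] 0.7881
pB [0.4456 0.2567] [85.3819 56.2277] -0.549
base [0.5215 0.0213] [127.2324  99.551 ] -1.3071
```

View pics/b2.png

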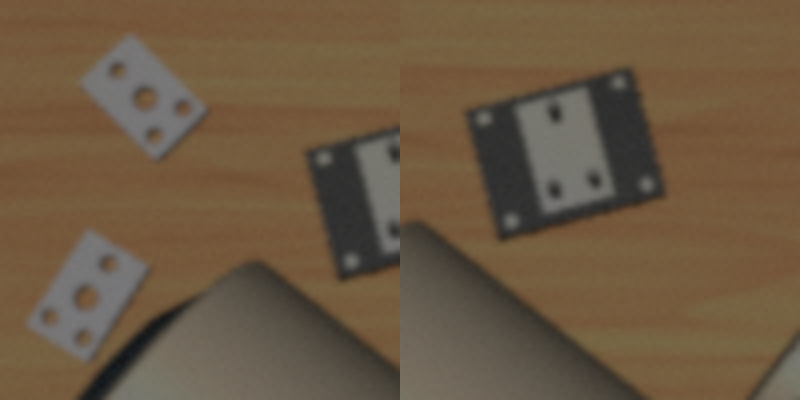

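View pics/b2s.png

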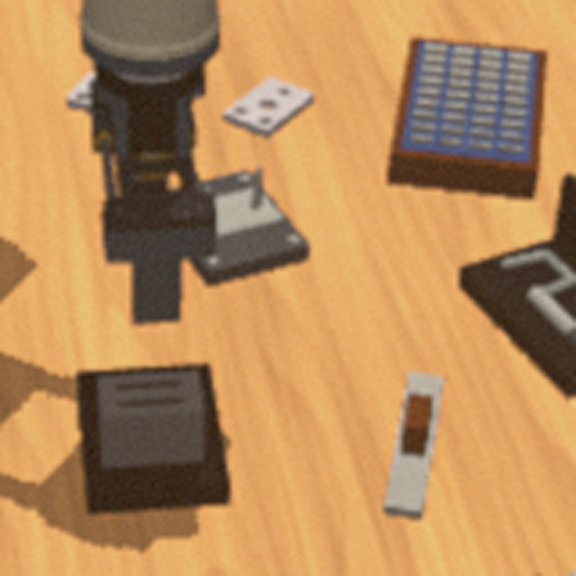

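The cap stands upright in the tray (side crop ~(155,440)). The three studs are bare, dark spots on the light pad around (555,150) in the crop. Next I refine the pad and go to plate A.

>>> drive_tool:
  deltas:
    - [0.162,-0.476,0.02,-0.837,0.0912]
    - [0.162,-0.476,0.02,-0.837,0.0912]
    - [0.162,-0.476,0.02,-0.837,0.0912]
    - [0.162,-0.476,0.02,-0.837,0.0912]
    - [0.162,-0.476,0.02,-0.837,0.0912]
    - [0.162,-0.476,0.02,-0.837,0.0912]
    - [0.162,-0.476,0.02,-0.837,0.0912]
    - [0.162,-0.476,0.02,-0.837,0.0912]

```text
time: 7.45
ee_pos: [0.5589, 0.1252, 0.1523]
ee_rot: [-2.9, -1.208, 0.003]
wrist_force: [1.6, -0.7, 0.7]
opening: 0.0911
grip_force: 0.0
```

```bash
python3 - <<'E'
from h import *
class D(dict): pass
c=dict(cams.capture('top')); c['pixels']=cv2.imread('pics/top2.png')
g=lambda n,*a,**k:print(n,*[np.round(x,4) for x in rect(c,*a,**k)])
for z in(.024,):
  for th in (80,90,100): g('pad',(228,192,275,240),lambda h,b:(h[...,1]<75)&(h[...,2]>th),z,close=0)
# corner bolts (z=.018)
x=cv2.resize(c['pixels'][185:245,220:285],None,fx=6,fy=6,interpolation=cv2.INTER_CUBIC)
h=cv2.cvtColor(x,cv2.COLOR_BGR2HSV); m=((h[...,1]<75)&(h[...,2]>85)).astype(np.uint8)
n,_,st,ce=cv2.connectedComponentsWithStats(m)
P=[ray(c,(ce[i]+.5)/6-.5+[220,185],.0185)[0,:2] for i in range(1,n) if 60<st[i,4]<1000]
print(np.round(P,4),'bolts mean',np.mean(P,0))
go(.5963,.2197,.12,.789)
E
```

```text
pad [0.5223 0.0216] [85.8005 56.16  ] 0.2661
pad [0.5222 0.0216] [83.73   54.1926] 0.2658
pad [0.5221 0.0215] [81.7649 52.1864] 0.2645
[[ 0.5744 -0.0182]
 [ 0.5474  0.0823]
 [ 0.4974 -0.0391]
 [ 0.4703  0.0612]] bolts mean [0.52234275 0.02158098]
delta [ 0.0875 -0.0373  0.0324] spin 0.0024 | at [0.5613 0.1312 0.1522] yaw 0.7914 F [-1.4  6.5 -0.9] t 7.5 open 0.0914 q6 0.9
```

>>> drive_tool:
  deltas:
    - [0.082,-0.034,0.03,0,0.0912]
    - [0.082,-0.034,0.03,0,0.0912]
    - [0.082,-0.034,0.03,0,0.0912]
    - [0.082,-0.034,0.03,0,0.0912]
    - [0.082,-0.034,0.03,0,0.0912]
    - [0.082,-0.034,0.03,0,0.0912]

```text
time: 8.1
ee_pos: [0.5925, 0.2041, 0.1237]
ee_rot: [2.901, 1.206, -0.0]
wrist_force: [0.4, -0.7, -0.4]
opening: 0.0912
grip_force: 0.0
```

```bash
python3 -c "
from h import *
go(.5963,.2197,.002,.7885)"
```

```text
delta [ 0.0138 -0.0083  0.1217] spin -0.0006 | at [0.5925 0.2041 0.1237] yaw 0.7879 F [ 0.4 -0.7 -0.4] t 8.1 open 0.0912 q6 1.02
```

>>> drive_tool:
  deltas:
    - [0.014,-0.008,0.03,0,0.0912]
    - [0.014,-0.008,0.07,0,0.0912]
    - [0.014,-0.008,0.1,0,0.0912]
    - [0.014,-0.008,0.114,0,0.0912]
    - [0.014,-0.008,0.119,0,0.0912]
    - [0.014,-0.008,0.119,0,0.0912]
    - [0.014,-0.008,0.119,0,0.0912]

```text
time: 8.8
ee_pos: [0.5978, 0.2208, 0.0061]
ee_rot: [2.9, 1.207, 0.003]
wrist_force: [0.7, 0.1, 0.2]
opening: 0.0912
grip_force: 0.0
```

```bash
python3 -c "
from h import *
go(.5963,.2197,.003,.7885)"
```

```text
delta [-0.0018 -0.0003  0.0031] spin 0.0002 | at [0.5978 0.2208 0.0061] yaw 0.7887 F [0.7 0.1 0.2] t 8.8 open 0.0912 q6 1.04
```

>>> drive_tool:
  deltas:
    - [-0.002,0,0.002,0,0.0912]
    - [-0.002,0,0.002,0,0.0912]
    - [-0.002,0,0.002,0,0.04]
    - [-0.002,0,0.002,0,0.04]
    - [-0.002,0,0.002,0,0.04]
    - [-0.002,0,0.002,0,0.04]
    - [-0.002,0,0.002,0,0.04]
    - [-0.002,0,0.002,0,0.04]
  force: 25

```text
time: 9.6
ee_pos: [0.5954, 0.2193, 0.0025]
ee_rot: [-2.9, -1.207, 0.0]
wrist_force: [-0.4, 0.6, -0.6]
opening: 0.0538
grip_force: 25.0
```

>>> drive_tool:
  deltas:
    - [0,0,0,0,0.04]
    - [0,0,0,0,0.04]
    - [0,0,0,0,0.04]
    - [0,0,0,0,0.04]

```text
time: 10.0
ee_pos: [0.5954, 0.2193, 0.0026]
ee_rot: [-2.9, -1.207, 0.0]
wrist_force: [-0.3, 1.0, 0.5]
opening: 0.0539
grip_force: 25.0
```

```bash
python3 -c "
from h import *
go(.5222,.0216,.12,.265)"
```

```text
delta [-0.1919  0.0873 -0.1174] spin 0.524 | at [0.5954 0.2193 0.0026] yaw 0.789 F [-0.3  1.   0.5] t 10.0 open 0.0539 q6 1.04
```

>>> drive_tool:
  deltas:
    - [0,0,-0.04,0,0.04]
    - [0,0,-0.08,0,0.04]
    - [0,0,-0.117,0,0.04]
    - [-0.192,0.087,-0.117,0.524,0.04]
    - [-0.192,0.087,-0.117,0.524,0.04]
    - [-0.192,0.087,-0.117,0.524,0.04]
    - [-0.192,0.087,-0.117,0.524,0.04]
    - [-0.192,0.087,-0.117,0.524,0.04]

```text
time: 10.8
ee_pos: [0.5198, 0.0181, 0.1196]
ee_rot: [3.115, 0.406, -0.002]
wrist_force: [0.2, 0.1, -1.7]
opening: 0.0536
grip_force: 25.0
```

>>> drive_tool:
  deltas:
    - [0,0,0,0,0.04]
    - [0,0,0,0,0.04]
    - [0,0,0,0,0.04]

```text
time: 11.1
ee_pos: [0.5224, 0.0227, 0.1195]
ee_rot: [-3.114, -0.417, -0.001]
wrist_force: [0.5, 0.5, -1.1]
opening: 0.054
grip_force: 25.0
```

```bash
python3 -c "
from h import *
go(.5213,.0214,.078,.265)"
```

```text
delta [-0.0014  0.001   0.0415] spin 0.0014 | at [0.5224 0.0227 0.1195] yaw 0.2664 F [ 0.5  0.5 -1.1] t 11.1 open 0.054 q6 1.23
```

>>> drive_tool:
  deltas:
    - [-0.0014,0.001,0.02,0.0014,0.04]
    - [-0.0014,0.001,0.04,0.0014,0.04]
    - [-0.0014,0.001,0.04,0.0014,0.04]
    - [-0.0014,0.001,0.04,0.0014,0.04]
    - [-0.0014,0.001,0.04,0.0014,0.04]

```text
time: 11.6
ee_pos: [0.5215, 0.0208, 0.0804]
ee_rot: [3.114, 0.414, 0.002]
wrist_force: [-0.3, -0.2, -1.7]
opening: 0.0538
grip_force: 25.0
```

```bash
python3 - <<'E'
from h import *
go(.5213,.0214,.03,.265)
d=cap('side'); u,v=proj(d,[.522,.022,.06])[0]; print(u,v)
im=d['pixels'][int(v)-45:int(v)+45,int(u)-45:int(u)+45]
cv2.imwrite('pics/s3.png',cv2.resize(im,None,fx=6,fy=6,interpolation=cv2.INTER_CUBIC))
E
```

```text
delta [-0.0001 -0.0007  0.0504] spin -0.0007 | at [0.5215 0.0208 0.0804] yaw 0.2643 F [-0.3 -0.2 -1.7] t 11.6 open 0.0538 q6 1.23
293.5621784067825 189.12251086549816
```

View pics/s3.png

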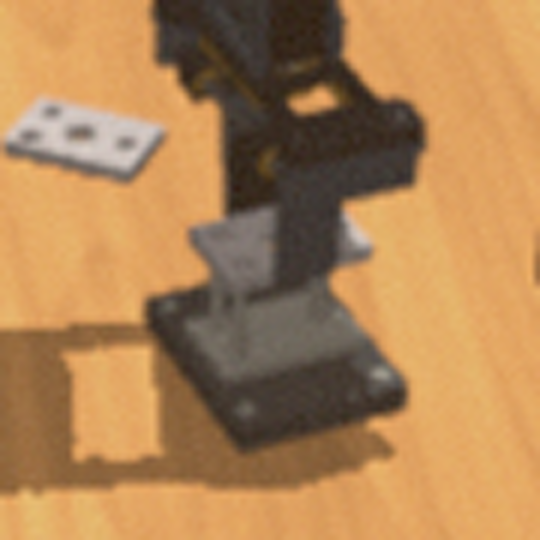

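The side view shows plate A held level just above the studs and aligned with the pad. I lower it gently.

>>> drive_tool:
  deltas:
    - [0,-0.0005,0.006,0,0.04]
    - [0,-0.0005,0.011,0,0.04]
    - [0,-0.0005,0.015,0,0.04]
    - [0,-0.0005,0.018,0,0.04]
    - [0,-0.0005,0.018,0,0.04]

```text
time: 12.15
ee_pos: [0.5204, 0.0209, 0.0611]
ee_rot: [-3.114, -0.413, 0.001]
wrist_force: [0.4, 0.4, -1.8]
opening: 0.0534
grip_force: 25.0
```

>>> drive_tool:
  deltas:
    - [0,0,0.004,0,0.04]
    - [0,0,0.008,0,0.04]
    - [0,0,0.012,0,0.04]
    - [0,0,0.012,0,0.04]

```text
time: 12.55
ee_pos: [0.5204, 0.021, 0.049]
ee_rot: [-3.114, -0.413, 0.001]
wrist_force: [-0.7, 3.8, -3.8]
opening: 0.0538
grip_force: 25.0
```

```bash
python3 -c "
from h import *
go(.5213,.0214,.028,.265)"
```

```text
delta [ 0.001  -0.0002  0.021 ] spin -0.0014 | at [0.5204 0.021  0.049 ] yaw 0.2636 F [-0.7  3.8 -3.8] t 12.6 open 0.0538 q6 1.23
```

>>> drive_tool:
  deltas:
    - [0.0005,-0.0004,0.004,-0.001,0.04]
    - [0.0005,-0.0004,0.008,-0.001,0.04]
    - [0.0005,-0.0004,0.012,-0.001,0.04]
    - [0.0005,-0.0004,0.016,-0.001,0.04]
    - [0.0005,-0.0004,0.02,-0.001,0.04]
    - [0.0005,-0.0004,0.02,-0.001,0.04]

```text
time: 13.15
ee_pos: [0.5209, 0.0213, 0.029]
ee_rot: [-3.114, -0.414, 0.001]
wrist_force: [-1.2, 0.6, -2.9]
opening: 0.0538
grip_force: 25.0
```

```bash
python3 -c "
from h import *
go(.5213,.0214,.0265,.265)"
```

```text
delta [0.0004 0.     0.0025] spin -0.0004 | at [0.5209 0.0213 0.029 ] yaw 0.2646 F [-1.2  0.6 -2.9] t 13.2 open 0.0538 q6 1.23
```

>>> drive_tool:
  deltas:
    - [0,0,0.002,0,0.04]
    - [0,0,0.003,0,0.04]
    - [0,0,0.003,0,0.04]
    - [0,0,0.003,0,0.075]
    - [0,0,0.003,0,0.075]
    - [0,0,0.003,0,0.075]
    - [0,0,0.003,0,0.075]
    - [0,0,-0.02,0,0.075]

```text
time: 13.95
ee_pos: [0.5198, 0.0214, 0.048]
ee_rot: [-3.113, -0.414, 0.006]
wrist_force: [0.7, 0.6, 0.6]
opening: 0.0751
grip_force: 0.0
```

>>> drive_tool:
  deltas:
    - [0,0,-0.03,0,0.08]
    - [0,0,-0.06,0,0.0912]
    - [0,0,-0.09,0,0.0912]
    - [0,0,-0.09,0,0.0912]

```text
time: 14.35
ee_pos: [0.5231, 0.0213, 0.143]
ee_rot: [3.113, 0.414, 0.009]
wrist_force: [0.3, -1.4, 0.3]
opening: 0.0912
grip_force: 0.0
```

```bash
python3 -c "
from h import *
go(.4457,.2566,.14,-.5505)"
```

```text
delta [-0.0132 -0.2474  0.0024] spin 0.8152 | at [0.5231 0.0213 0.143 ] yaw 0.2647 F [ 0.3 -1.4  0.3] t 14.3 open 0.0912 q6 1.23
```

>>> drive_tool:
  deltas:
    - [-0.013,-0.247,0.002,0.815,0.0912]
    - [-0.013,-0.247,0.002,0.815,0.0912]
    - [-0.013,-0.247,0.002,0.815,0.0912]
    - [-0.013,-0.247,0.002,0.815,0.0912]
    - [-0.013,-0.247,0.002,0.815,0.0912]
    - [-0.013,-0.247,0.002,0.815,0.0912]
    - [-0.013,-0.247,0.002,0.815,0.0912]
    - [-0.013,-0.247,0.002,0.815,0.0912]

```text
time: 15.15
ee_pos: [0.4433, 0.2571, 0.1369]
ee_rot: [3.024, -0.851, -0.001]
wrist_force: [-0.1, 0.0, -0.5]
opening: 0.0915
grip_force: 0.0
```

>>> drive_tool:
  deltas:
    - [0,0,0,0,0.0912]
    - [0,0,0,0,0.0912]
    - [0,0,0,0,0.0912]

```text
time: 15.45
ee_pos: [0.4442, 0.2558, 0.1375]
ee_rot: [3.023, -0.854, -0.0]
wrist_force: [-0.3, -0.0, -0.0]
opening: 0.0916
grip_force: 0.0
```

```bash
python3 - <<'E'
from h import *
c=cap('top','t4.png'); d=cap('side','s4.png')
u,v=proj(d,[.5,.13,.0])[0]; u,v=int(u),int(v)
cv2.imwrite('pics/s4c.png',cv2.resize(d['pixels'][v-60:v+80,u-70:u+70],None,fx=4,fy=4,interpolation=cv2.INTER_CUBIC))
lt=lambda h,b:(h[...,1]<60)&(h[...,2]>95)
print('pB',rect(c,(150,222,195,268),lt,.010,close=31))
# side-view check of plate B
u,v=proj(d,[.4457,.2566,.01])[0].astype(int)
print('pBside',rect(d,(u-30,v-25,u+30,v+25),lambda h,b:(h[...,1]<50)&(h[...,2]>150),.010,close=25))
go(.4457,.2566,.06,-.5505)
E
```

```text
pB (array([0.40245795, 0.28791177]), array([64.65007782, 54.58580017]), np.float32(1.5671456))
pBside (array([0.48641824, 0.24698656]), array([23.72190475,  8.7286396 ]), np.float32(1.1716155))
delta [ 0.001  -0.0013  0.0776] spin -0.0003 | at [0.4441 0.256  0.1376] yaw -0.5508 F [-0.3  0.3 -0.5] t 15.6 open 0.0911 q6 2.53
```

View pics/s4c.png

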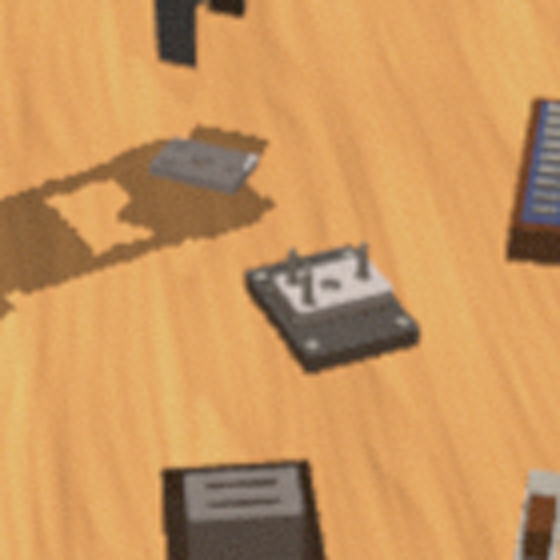

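Plate A is fully down on the studs, with its bore visible at (330,285). Plate B lies in shadow at (207,165). I check it hasn't moved.

```bash
python3 - <<'E'
from h import *
d=cap('side')
u,v=proj(d,[.4457,.2566,.01])[0].astype(int); print(u,v)
print('pBside',rect(d,(u-22,v-14,u+22,v+14),lambda h,b:(h[...,1]<75),.010,close=15))
u,v=proj(d,[.5,.13,.0])[0].astype(int); print(ray(d,[u-70+207/4,v-60+162/4],.01))
E
```

```text
261 165
pBside (array([0.44380444, 0.24804037]), array([87.6089325 , 68.41446686]), np.float32(-0.5239106))
[[0.44905092 0.24846874 0.01      ]]
```

Plate B has not moved, since the visible front side wall biases the side estimate toward -y. I lower the gripper.

>>> drive_tool:
  deltas:
    - [0.001,-0.001,0.04,0,0.0912]
    - [0.001,-0.001,0.08,0,0.0912]
    - [0.001,-0.001,0.11,0,0.0912]
    - [0.001,-0.001,0.125,0,0.0912]
    - [0.001,-0.001,0.133,0,0.0912]
    - [0.001,-0.001,0.133,0,0.0912]
    - [0.001,-0.001,0.133,0,0.0912]

```text
time: 16.3
ee_pos: [0.4457, 0.2569, 0.0052]
ee_rot: [-3.023, 0.854, -0.001]
wrist_force: [0.1, 1.0, -0.1]
opening: 0.0915
grip_force: 0.0
```

```bash
python3 -c "
from h import *
go(.4457,.2566,.003,-.5505)"
```

```text
delta [0.0001 0.0002 0.0022] spin 0.0001 | at [0.4457 0.2569 0.0052] yaw -0.5504 F [ 0.1  1.  -0.1] t 16.3 open 0.0915 q6 2.53
```

>>> drive_tool:
  deltas:
    - [0,0,0.002,0,0.0912]
    - [0,0,0.002,0,0.04]
    - [0,0,0.002,0,0.04]
    - [0,0,0.002,0,0.04]
    - [0,0,0.002,0,0.04]
    - [0,0,0.002,0,0.04]
    - [0,0,0.002,0,0.04]
    - [0,0,0.002,0,0.04]
  force: 25

```text
time: 17.1
ee_pos: [0.4453, 0.2568, 0.0026]
ee_rot: [-3.023, 0.854, -0.0]
wrist_force: [0.1, -0.3, 2.0]
opening: 0.0531
grip_force: 25.0
```

>>> drive_tool:
  deltas:
    - [0,0,0,0,0.04]
    - [0,0,0,0,0.04]
    - [0,0,0,0,0.04]

```text
time: 17.4
ee_pos: [0.4454, 0.2568, 0.0026]
ee_rot: [-3.023, 0.854, -0.0]
wrist_force: [-0.4, -0.0, 4.6]
opening: 0.0536
grip_force: 25.0
```

```bash
python3 -c "
from h import *
go(.5218,.0216,.12,.265)"
```

```text
delta [ 0.1881  0.1605 -0.1174] spin -0.8154 | at [0.4454 0.2568 0.0026] yaw -0.5504 F [-0.4 -0.   4.6] t 17.4 open 0.0536 q6 2.53
```

>>> drive_tool:
  deltas:
    - [0,0,-0.04,0,0.04]
    - [0,0,-0.08,0,0.04]
    - [0,0,-0.117,0,0.04]
    - [0.188,0.16,-0.117,-0.815,0.04]
    - [0.188,0.16,-0.117,-0.815,0.04]
    - [0.188,0.16,-0.117,-0.815,0.04]
    - [0.188,0.16,-0.117,-0.815,0.04]
    - [0.188,0.16,-0.117,-0.815,0.04]

```text
time: 18.2
ee_pos: [0.5119, 0.0532, 0.1194]
ee_rot: [-3.138, -0.145, 0.001]
wrist_force: [0.7, 1.0, -2.0]
opening: 0.0538
grip_force: 25.0
```

```bash
python3 -c "
from h import *
go(.5214,.0215,.12,.265)"
```

```text
delta [ 0.0065  0.0325 -0.0006] spin -0.1725 | at [0.5119 0.0532 0.1194] yaw 0.0925 F [ 0.7  1.  -2. ] t 18.2 open 0.0538 q6 1.47
```

>>> drive_tool:
  deltas:
    - [0.0065,0.0325,0,-0.1725,0.04]
    - [0.0065,0.0325,0,-0.1725,0.04]
    - [0.0065,0.0325,0,-0.1725,0.04]
    - [0.0065,0.0325,0,-0.1725,0.04]
    - [0.0065,0.0325,0,-0.1725,0.04]

```text
time: 18.7
ee_pos: [0.5207, 0.024, 0.1195]
ee_rot: [-3.115, -0.406, 0.001]
wrist_force: [-0.1, -0.1, -2.0]
opening: 0.0536
grip_force: 25.0
```

```bash
python3 -c "
from h import *
go(.5214,.0215,.08,.265)"
```

```text
delta [0.     0.0026 0.0395] spin -0.0056 | at [0.5207 0.024  0.1195] yaw 0.2594 F [-0.1 -0.1 -2. ] t 18.7 open 0.0536 q6 1.24
```

>>> drive_tool:
  deltas:
    - [0,0.0026,0.02,-0.0056,0.04]
    - [0,0.0026,0.038,-0.0056,0.04]
    - [0,0.0026,0.038,-0.0056,0.04]
    - [0,0.0026,0.038,-0.0056,0.04]
    - [0,0.0026,0.038,-0.0056,0.04]

```text
time: 19.2
ee_pos: [0.5222, 0.0209, 0.0824]
ee_rot: [3.114, 0.416, 0.002]
wrist_force: [0.6, -0.7, -1.2]
opening: 0.0537
grip_force: 25.0
```

```bash
python3 -c "
from h import *
go(.5214,.0215,.06,.265)"
```

```text
delta [-0.0007 -0.0008  0.0224] spin 0.0005 | at [0.5222 0.0209 0.0824] yaw 0.2655 F [ 0.6 -0.7 -1.2] t 19.2 open 0.0537 q6 1.23
```

>>> drive_tool:
  deltas:
    - [-0.0007,-0.0007,0.007,0,0.04]
    - [-0.0007,-0.0007,0.012,0,0.04]
    - [-0.0007,-0.0007,0.016,0,0.04]
    - [-0.0007,-0.0007,0.02,0,0.04]
    - [-0.0007,-0.0007,0.022,0,0.04]
    - [-0.0007,-0.0007,0.022,0,0.04]

```text
time: 19.8
ee_pos: [0.5215, 0.0214, 0.0593]
ee_rot: [-3.114, -0.415, -0.002]
wrist_force: [3.2, 5.5, -5.0]
opening: 0.0537
grip_force: 25.0
```

```bash
python3 -c "
from h import *
go(.5214,.0215,.038,.265)"
```

```text
delta [-0.0001 -0.0001  0.0213] spin -0.0002 | at [0.5215 0.0214 0.0593] yaw 0.2648 F [ 3.2  5.5 -5. ] t 19.8 open 0.0537 q6 1.23
```

>>> drive_tool:
  deltas:
    - [0.0006,-0.0005,0.003,0,0.04]
    - [0.0006,-0.0005,0.006,0,0.04]
    - [0.0006,-0.0005,0.009,0,0.04]
    - [0.0006,-0.0005,0.012,0,0.04]
    - [0.0006,-0.0005,0.012,0,0.04]

```text
time: 20.3
ee_pos: [0.5214, 0.0217, 0.0471]
ee_rot: [-3.114, -0.415, 0.0]
wrist_force: [2.2, 2.3, -4.0]
opening: 0.0535
grip_force: 25.0
```

```bash
python3 -c "
from h import *
go(.5214,.0215,.0365,.265)"
```

```text
delta [-0.      0.0003  0.0106] spin 0.0001 | at [0.5214 0.0217 0.0471] yaw 0.2651 F [ 2.2  2.3 -4. ] t 20.3 open 0.0535 q6 1.23
```

>>> drive_tool:
  deltas:
    - [0.0004,-0.0002,0.004,0,0.04]
    - [0.0004,-0.0002,0.008,0,0.04]
    - [0.0004,-0.0002,0.011,0,0.04]
    - [0.0004,-0.0002,0.013,0,0.04]
    - [0.0004,-0.0002,0.013,0,0.04]

```text
time: 20.8
ee_pos: [0.5218, 0.022, 0.0352]
ee_rot: [3.114, 0.415, 0.001]
wrist_force: [-3.7, 0.7, 18.3]
opening: 0.0537
grip_force: 25.0
```

>>> drive_tool:
  deltas:
    - [0,0,0,0,0.075]
    - [0,0,0,0,0.075]
    - [0,0,0,0,0.075]
    - [0,0,0,0,0.075]
    - [0,0,-0.03,0,0.08]
    - [0,0,-0.07,0,0.0912]
    - [0,0,-0.11,0,0.0912]
    - [0,0,-0.11,0,0.0912]

```text
time: 21.6
ee_pos: [0.5243, 0.0219, 0.1491]
ee_rot: [3.113, 0.415, 0.011]
wrist_force: [0.1, -0.3, -0.6]
opening: 0.0913
grip_force: 0.0
```

```bash
python3 - <<'E'
from h import *
go(.620,-.2805,.15,-.363)
E
```

```text
delta [ 1.310e-02  3.169e-01 -1.000e-04] spin 0.6283 | at [0.5243 0.0219 0.1491] yaw 0.2653 F [ 0.1 -0.3 -0.6] t 21.6 open 0.0913 q6 1.23
```

```bash
python3 - <<'E'
from h import *
c=cap('top','t5.png'); d=cap('side','s5.png')
g=lambda n,*a,**k:print(n,*[np.round(x,4) for x in rect(c,*a,**k)])
g('se',(318,165,385,205),lambda h,b:(h[...,1]<70)&(h[...,2]>80)|(b[...,2]<75),.010,close=9)
g('grip',(335,170,370,200),lambda h,b:(h[...,1]>110)&(b[...,2]<80),.04)
u,v=proj(d,[.52,.0,.03])[0].astype(int)
cv2.imwrite('pics/s5c.png',cv2.resize(d['pixels'][v-60:v+80,u-60:u+80],None,fx=4,fy=4,interpolation=cv2.INTER_CUBIC))
E
```

```text
se [ 0.6209 -0.2811] [160.101   33.0064] 1.2092
grip [ 0.619  -0.2796] [35.9706 22.7263] 1.1867
```

View pics/s5c.png

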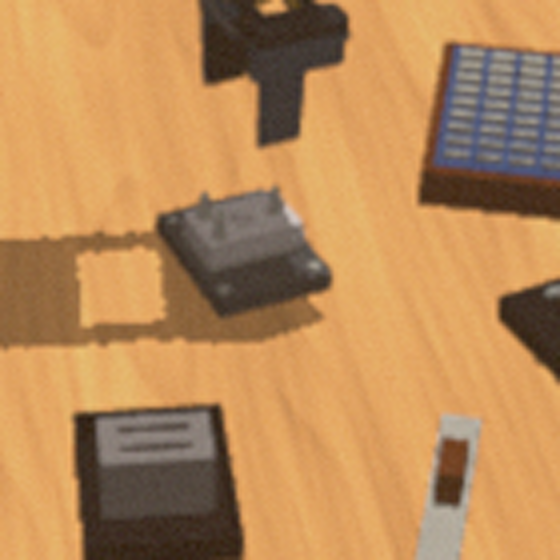

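Both plates are stacked low on the studs (215,230), and the straightedge is still at its first measured place. I go there.

>>> drive_tool:
  deltas:
    - [0.013,0.317,0,0.628,0.0912]
    - [0.013,0.317,0,0.628,0.0912]
    - [0.013,0.317,0,0.628,0.0912]
    - [0.013,0.317,0,0.628,0.0912]
    - [0.013,0.317,0,0.628,0.0912]
    - [0.013,0.317,0,0.628,0.0912]
    - [0.013,0.317,0,0.628,0.0912]
    - [0.013,0.317,0,0.628,0.0912]

```text
time: 22.5
ee_pos: [0.617, -0.283, 0.1423]
ee_rot: [-3.089, 0.571, 0.003]
wrist_force: [-0.9, 0.1, -0.6]
opening: 0.0909
grip_force: 0.0
```

>>> drive_tool:
  deltas:
    - [0,0,0.01,0,0.0912]
    - [0,0,0.02,0,0.0912]
    - [0,0,0.02,0,0.0912]

```text
time: 22.8
ee_pos: [0.616, -0.2787, 0.1222]
ee_rot: [-3.089, 0.565, 0.006]
wrist_force: [-0.6, 0.2, 0.1]
opening: 0.091
grip_force: 0.0
```

```bash
python3 - <<'E'
from h import *
go(.6203,-.2807,.021,-.362)
E
```

```text
delta [0.0051 0.0004 0.1011] spin 0.0003 | at [ 0.616  -0.2787  0.1222] yaw -0.3617 F [-0.6  0.2  0.1] t 22.8 open 0.091 q6 1.42
```

>>> drive_tool:
  deltas:
    - [0.004,0.0004,0.04,0,0.0912]
    - [0.004,0.0004,0.08,0,0.0912]
    - [0.004,0.0004,0.099,0,0.0912]
    - [0.004,0.0004,0.099,0,0.0912]
    - [0.004,0.0004,0.099,0,0.0912]

```text
time: 23.3
ee_pos: [0.6212, -0.2819, 0.0262]
ee_rot: [3.09, -0.566, 0.0]
wrist_force: [0.5, 0.9, 0.2]
opening: 0.0912
grip_force: 0.0
```

```bash
python3 - <<'E'
from h import *
go(.6203,-.2807,.021,-.362)
E
```

```text
delta [-0.0013 -0.0008  0.0052] spin -0.0002 | at [ 0.6212 -0.2819  0.0262] yaw -0.3622 F [0.5 0.9 0.2] t 23.3 open 0.0912 q6 1.42
```

>>> drive_tool:
  deltas:
    - [-0.001,-0.001,0.004,0,0.0912]
    - [-0.001,-0.001,0.004,0,0.0912]
    - [-0.001,-0.001,0.004,0,0.03]
    - [-0.001,-0.001,0.004,0,0.03]
    - [-0.001,-0.001,0.004,0,0.03]
    - [-0.001,-0.001,0.004,0,0.03]
    - [-0.001,-0.001,0.004,0,0.03]
    - [-0.001,-0.001,0.004,0,0.03]
  force: 35

```text
time: 24.1
ee_pos: [0.6204, -0.281, 0.0216]
ee_rot: [-3.09, 0.567, 0.0]
wrist_force: [0.7, 0.4, -1.2]
opening: 0.0461
grip_force: 0.0
```

>>> drive_tool:
  deltas:
    - [0,0,0,0,0.03]
    - [0,0,0,0,0.03]
    - [0,0,0,0,0.03]
    - [0,0,0,0,0.03]
    - [0,0,0,0,0.03]

```text
time: 24.6
ee_pos: [0.6204, -0.281, 0.0215]
ee_rot: [-3.09, 0.567, 0.0]
wrist_force: [0.7, 0.5, -0.3]
opening: 0.0395
grip_force: 35.0
```

```bash
python3 - <<'E'
from h import *
u=np.array([np.cos(.265),np.sin(.265)]); p=np.array([.5218,.0216])
for d in(.065,.072): print(d,p+u*d)
x,y=p+u*.085; go(x,y,.12,.265)
E
```

```text
0.065 [0.58453101 0.0386241 ]
0.072 [0.59128666 0.04045747]
delta [-0.1308 -0.2978 -0.0985] spin -0.6278 | at [ 0.6204 -0.281   0.0215] yaw -0.3628 F [ 0.7  0.5 -0.3] t 24.6 open 0.0395 q6 1.42
```

>>> drive_tool:
  deltas:
    - [0,0,-0.03,0,0.03]
    - [0,0,-0.07,0,0.03]
    - [-0.131,-0.298,-0.098,-0.628,0.03]
    - [-0.131,-0.298,-0.098,-0.628,0.03]
    - [-0.131,-0.298,-0.098,-0.628,0.03]
    - [-0.131,-0.298,-0.098,-0.628,0.03]
    - [-0.131,-0.298,-0.098,-0.628,0.03]
    - [-0.131,-0.298,-0.098,-0.628,0.03]

```text
time: 25.4
ee_pos: [0.6044, 0.0194, 0.1173]
ee_rot: [-3.114, -0.417, 0.001]
wrist_force: [1.5, 0.1, -3.8]
opening: 0.0397
grip_force: 35.0
```

```bash
python3 - <<'E'
from h import *
go(.6038,.0439,.12,.265)
E
```

```text
delta [ 0.0059 -0.0238 -0.0027] spin 0.0015 | at [0.6044 0.0194 0.1173] yaw 0.2665 F [ 1.5  0.1 -3.8] t 25.4 open 0.0397 q6 1.24
```

>>> drive_tool:
  deltas:
    - [0.005,-0.02,0,0.0015,0.03]
    - [0.005,-0.02,0,0.0015,0.03]
    - [0.005,-0.02,0,0.0015,0.03]
    - [0.005,-0.02,0,0.0015,0.03]
    - [0.005,-0.02,0,0.0015,0.03]

```text
time: 25.9
ee_pos: [0.6046, 0.037, 0.1171]
ee_rot: [3.115, 0.411, -0.001]
wrist_force: [0.2, 0.3, -4.2]
opening: 0.0398
grip_force: 35.0
```

```bash
python3 - <<'E'
from h import *
go(.597,.042,.03,.265)
E
```

```text
delta [-0.006  -0.0068  0.0871] spin -0.0026 | at [0.6046 0.037  0.1171] yaw 0.2624 F [ 0.2  0.3 -4.2] t 25.9 open 0.0398 q6 1.27
```

>>> drive_tool:
  deltas:
    - [-0.005,-0.007,0.03,-0.0026,0.03]
    - [-0.005,-0.007,0.06,-0.0026,0.03]
    - [-0.005,-0.007,0.08,-0.0026,0.03]
    - [-0.005,-0.007,0.085,-0.0026,0.03]
    - [-0.005,-0.007,0.085,-0.0026,0.03]
    - [-0.005,-0.007,0.085,-0.0026,0.03]

```text
time: 26.5
ee_pos: [0.5987, 0.0432, 0.0332]
ee_rot: [3.114, 0.416, 0.002]
wrist_force: [1.8, 0.6, -3.0]
opening: 0.0396
grip_force: 35.0
```

```bash
python3 - <<'E'
from h import *
go(.591,.0405,.0225,.265)
E
```

```text
delta [-0.0082  0.0005  0.0107] spin 0.0008 | at [0.5987 0.0432 0.0332] yaw 0.2658 F [ 1.8  0.6 -3. ] t 26.5 open 0.0396 q6 1.28
```

>>> drive_tool:
  deltas:
    - [-0.006,0.0005,0.006,0.001,0.03]
    - [-0.006,0.0005,0.01,0.001,0.03]
    - [-0.006,0.0005,0.0115,0.001,0.03]
    - [-0.006,0.0005,0.0115,0.001,0.03]
    - [-0.006,0.0005,0.0115,0.001,0.03]

```text
time: 27.0
ee_pos: [0.5918, 0.0413, 0.0215]
ee_rot: [3.114, 0.416, -0.001]
wrist_force: [-7.4, -1.7, 12.5]
opening: 0.0397
grip_force: 35.0
```

```bash
python3 - <<'E'
from h import *
go(.5845,.0386,.022,.265)
E
```

```text
delta [-0.0077  0.0007 -0.0005] spin 0.0004 | at [0.5918 0.0413 0.0215] yaw 0.2654 F [-7.4 -1.7 12.5] t 27.0 open 0.0397 q6 1.27
```

>>> drive_tool:
  deltas:
    - [0,0,-0.001,0,0.03]
    - [-0.002,0.0005,-0.001,0,0.03]
    - [-0.004,0.0005,-0.001,0,0.03]
    - [-0.006,0.0005,-0.001,0,0.03]
    - [-0.007,0.0005,-0.001,0,0.03]
    - [-0.007,0.0005,-0.001,0,0.03]

```text
time: 27.6
ee_pos: [0.5855, 0.0391, 0.0217]
ee_rot: [-3.114, -0.415, 0.0]
wrist_force: [-0.1, 0.6, -3.0]
opening: 0.0399
grip_force: 35.0
```

```bash
python3 - <<'E'
from h import *
go(.5845,.0386,.022,.265)
E
```

```text
delta [-0.0011  0.0002 -0.0003] spin 0.0002 | at [0.5855 0.0391 0.0217] yaw 0.2652 F [-0.1  0.6 -3. ] t 27.6 open 0.0399 q6 1.27
```

>>> drive_tool:
  deltas:
    - [-0.0007,0,0,0,0.03]
    - [-0.0014,0,0,0,0.03]
    - [-0.0014,0,0,0,0.03]
    - [-0.0014,0,0,0,0.03]

```text
time: 28.0
ee_pos: [0.5846, 0.0388, 0.0219]
ee_rot: [3.114, 0.415, 0.001]
wrist_force: [1.3, 1.6, -3.8]
opening: 0.0397
grip_force: 35.0
```

>>> drive_tool:
  deltas:
    - [-0.0007,0,0,0,0.03]
    - [-0.001,0,0,0,0.03]
    - [-0.001,0,0,0,0.03]

```text
time: 28.3
ee_pos: [0.5844, 0.0388, 0.0219]
ee_rot: [-3.114, -0.415, -0.003]
wrist_force: [6.3, 3.2, -7.6]
opening: 0.0395
grip_force: 35.0
```

>>> drive_tool:
  deltas:
    - [-0.0005,0,0.0005,0,0.03]
    - [-0.0005,0,0.0007,0,0.03]
    - [-0.0005,0,0.0007,0,0.03]

```text
time: 28.6
ee_pos: [0.5845, 0.0387, 0.0217]
ee_rot: [3.114, 0.415, 0.005]
wrist_force: [6.2, 3.7, -1.4]
opening: 0.0397
grip_force: 35.0
```

>>> drive_tool:
  deltas:
    - [0,0,0,0,0.055]
    - [0,0,0,0,0.055]
    - [0,0,0,0,0.06]
    - [0,0,0,0,0.06]
    - [0.002,0,-0.02,0,0.06]
    - [0.002,0,-0.05,0,0.06]
    - [0.002,0,-0.09,0,0.06]
    - [0.002,0,-0.13,0,0.06]

```text
time: 29.4
ee_pos: [0.5842, 0.0389, 0.1522]
ee_rot: [-3.114, -0.416, 0.002]
wrist_force: [-0.6, 0.4, -0.1]
opening: 0.06
grip_force: 0.0
```

>>> drive_tool:
  deltas:
    - [-0.05,0.15,-0.05,0,0.06]
    - [-0.05,0.2,-0.05,0,0.06]
    - [-0.05,0.2,-0.05,0,0.06]
    - [-0.05,0.2,-0.05,0,0.06]
    - [-0.05,0.2,-0.05,0,0.06]
    - [-0.05,0.2,-0.05,0,0.06]
    - [-0.05,0.2,-0.05,0,0.06]
    - [-0.05,0.2,-0.05,0,0.06]

```text
time: 30.2
ee_pos: [0.5887, -0.1656, 0.2006]
ee_rot: [-3.113, -0.417, 0.001]
wrist_force: [0.5, 0.0, 0.5]
opening: 0.0601
grip_force: 0.0
```

```bash
python3 - <<'E'
from h import *
c=cap('top','t6.png'); d=cap('side','s6.png')
f=lambda im:cv2.resize(im,None,fx=4,fy=4,interpolation=cv2.INTER_CUBIC)
u,v=proj(d,[.54,.03,.03])[0].astype(int)
cv2.imwrite('pics/b6.png',np.hstack([f(c['pixels'][150:250,200:300]),f(d['pixels'][v-50:v+50,u-50:u+50])]))
go(.5,-.2,.2,.265)
E
```

```text
delta [-0.0948  0.0096  0.0008] spin 0.0018 | at [ 0.5889 -0.1658  0.2008] yaw 0.2668 F [-0.2  0.4  0.5] t 30.3 open 0.0603 q6 0.93
```

View pics/b6.png

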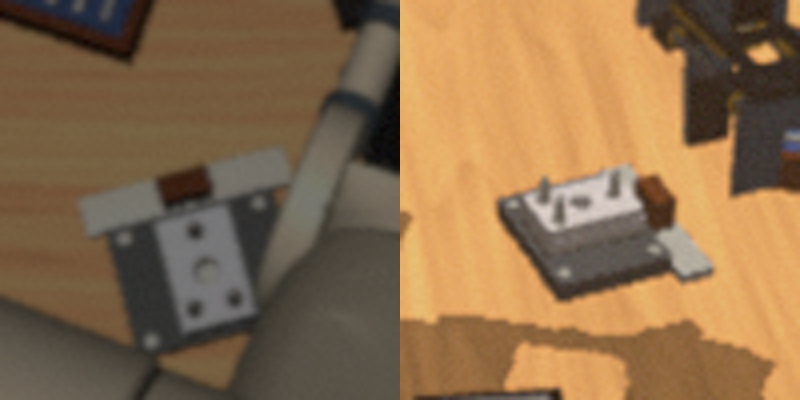

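The top view shows the straightedge flush along the far face (grip at (185,185)) and both plates seated on the studs. I check the numbers before handing in.

```bash
python3 - <<'E'
from h import *
c=dict(cams.capture('top'))
g=lambda n,*a,**k:print(n,*[np.round(x,4) for x in rect(c,*a,**k)])
a,s,t=rect(c,(215,183,276,212),lambda h,b:((h[...,1]<60)&(h[...,2]>90))|((h[...,1]>130)&(b[...,2]<80)&(b[...,0]<40)),.010)
print('se',a,s,t)
g('plate',(236,198,266,236),lambda h,b:(h[...,1]<60)&(h[...,2]>95),.044,close=31)
g('cap?',(312,225,378,285),lambda h,b:b.max(-1)>62,.056,close=21)
# SE outer edge: left/right grey pieces
for nm,box in(('L',(216,190,241,212)),('R',(252,183,276,205))):
    g(nm,box,lambda h,b:(h[...,1]<60)&(h[...,2]>90),.010)
u=np.array([np.cos(.265),np.sin(.265)]);w=np.array([-u[1],u[0]])
E
```

```text
se [ 0.58001434 -0.0161144 ] [76.68406677 71.53670502] -0.0019002835
plate [0.5269 0.0219] [101.4531  87.9579] -0.0015
cap? [ 0.4088 -0.2514] [193.7063 172.812 ] 1.5666
L [0.5722 0.0853] [60.9809 30.2909] -1.27
R [ 0.5907 -0.0159] [72.0377 55.3297] 1.568
```

>>> drive_tool:
  deltas:
    - [-0.1,0.15,-0.03,0,0.06]
    - [-0.1,0.25,-0.03,0,0.06]
    - [-0.1,0.25,-0.03,0,0.06]
    - [-0.1,0.25,-0.03,0,0.06]
    - [-0.1,0.25,-0.03,0,0.06]
    - [-0.1,0.25,-0.03,0,0.06]
    - [-0.1,0.25,-0.03,0,0.06]
    - [-0.1,0.25,-0.03,0,0.06]

```text
time: 31.15
ee_pos: [0.5581, -0.434, 0.2306]
ee_rot: [-3.113, -0.415, 0.0]
wrist_force: [-0.5, 0.7, -0.2]
opening: 0.0602
grip_force: 0.0
```

```bash
python3 - <<'E'
from h import *
c=cap('top','t7.png')
P=np.array([.5222,.0216]);u=np.array([np.cos(.265),np.sin(.265)]);w=np.array([-u[1],u[0]])
f=lambda a:np.round([(a-P)@u,(a-P)@w],4)
# far-edge line: along each column of fixture-y, find wood->grey transition
im=c['pixels'].astype(np.float32); sat=cv2.cvtColor(c['pixels'],cv2.COLOR_BGR2HSV)[...,1].astype(np.float32)
pts=[]
for y in np.r_[np.arange(-.07,-.027,.003),np.arange(.027,.071,.003)]:
    xs=np.arange(.07,.095,.0005)
    q=np.array([np.r_[P+u*x+w*y,.010] for x in xs]); uv=proj(c,q).astype(np.float32)
    s=cv2.remap(sat,uv[None,:,0],uv[None,:,1],cv2.INTER_LINEAR)[0]
    s=cv2.GaussianBlur(s[None],(0,0),2)[0]; pts.append((y,xs[np.argmax(np.diff(s))]))
pts=np.array(pts); k=np.polyfit(pts[:,0],pts[:,1],1); r=pts[:,1]-np.polyval(k,pts[:,0])
print('far edge x=%.4f slope=%.4f resid=%.4f'%(k[1],k[0],r.std()))
a,s,t=rect(c,(236,196,266,236),lambda h,b:(h[...,1]<60)&(h[...,2]>95),.044,close=31); print('plate',f(a),s,t)
a,s,t=rect(c,(330,170,371,290),lambda h,b:b.max(-1)>200,.056) if 0 else (P,0,0)
cv2.imwrite('pics/t7c.png',cv2.resize(c['pixels'][160:290,200:390],None,fx=4,fy=4,interpolation=cv2.INTER_CUBIC))
E
```

```text
far edge x=0.0800 slope=0.0011 resid=0.0005
plate [ 0.0023 -0.0004] [118.42637634  87.9937973 ] 0.00017403899
```

View pics/t7c.png

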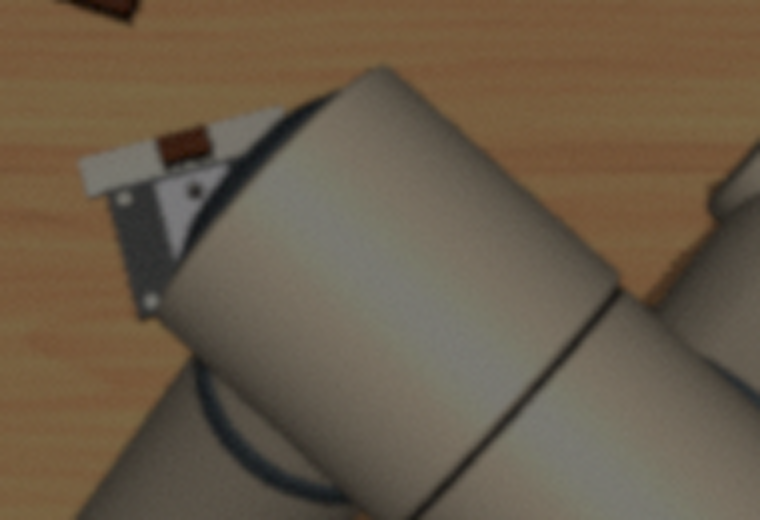

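The straightedge's far edge is at 80.0 mm with slope 0.001, so it is flush. Everything else is in place, so I hand in.

```bash
python3 -c "
from h import *
print(workorder.close_job())"
```

```text
the job is handed in; nothing more can be done
None
```

The job is handed in with no verdict returned: the cap stands in the tray, both plates found on the bench are fully down on the studs, and the straightedge lies flush along the far face.

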